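Fetch the lens tray from behind a storage tin

TASK

Fetch the orange lens tray: first move the tin that stands in front of it aside, then bring the tray forward so that it stands fully on the blue strip, and then put that tin back squarely on its marked square. Keep everything upright, and leave the other tin, the white tray, the timer and the bottle where they are.

Things in the scene. Friction and masses are not known exactly. Their poses are not given: they have to be found in the camera images.
- marks: fixed fitting on the bench. Origin on the bench surface midway between the two black-outlined squares; x points away from the robot (yaw within 9 degrees of the world's), y to the left along the row of squares. A tray stands behind each tin, at x = about 100 mm. A wooden ledge 30 mm high, 440 mm long, spans x = 170 to 186 mm. The bench beyond the squares is free for 150 mm to either side
- square_left (a point): centre of the left square, at y = +105 mm in the frame of marks, on the bench; 100 mm (x) by 110 mm (y) inside its flat painted black outline. One tin starts within 5 mm of it; which one varies
- square_right (a point): the same for the right square, at y = -105 mm in the frame of marks
- strip (a point): centre of the flat blue strip painted on the bench between the squares and the robot, at x = -113 mm in the frame of marks, with the same axes; 120 mm in x by 360 mm in y, no height
- tin_red_mid (a point): centre (37.5 mm up) of the red storage tin: loose closed box with a silver lid rim, 80 mm (its x) by 90 mm (its y) by 75 mm high, 0.25-0.5 kg, flat smooth sides, nothing to hold on top; slides on the bench when pushed low on a side. It starts on either black-outlined square, its axes within 3 degrees of those of marks
- tin_green_mid (a point): centre (37.5 mm up) of the green storage tin: loose closed box with a silver lid rim, 80 mm (its x) by 90 mm (its y) by 75 mm high, 0.25-0.5 kg, flat smooth sides, nothing to hold on top; slides on the bench when pushed low on a side. It starts on either black-outlined square, its axes within 3 degrees of those of marks
- tray_orange_mid (a point): centre (20 mm up) of the orange open-topped lens tray: loose, 70 mm (its x) by 80 mm (its y) by 40 mm high, walls and floor 4 mm thick, about 0.15 kg, empty but for thin amber lenses fixed on its floor (to 8 mm up, seen only), so fingertips can reach in and pull a wall from inside. It starts behind either tin, its yaw within 6 degrees of marks
- tray_white_mid (a point): centre (20 mm up) of the white open-topped lens tray: loose, 70 mm (its x) by 80 mm (its y) by 40 mm high, walls and floor 4 mm thick, about 0.15 kg, empty but for thin amber lenses fixed on its floor (to 8 mm up, seen only), so fingertips can reach in and pull a wall from inside. It starts behind either tin, its yaw within 6 degrees of marks
- timer: a pink desk timer standing loose on the bench to one side, 50 by 85 by 70 mm high, origin at the centre of its underside; leave it alone
- bottle: a loose steel drinking bottle, 64 mm across and 160 mm high, standing to the other side, origin at the centre of its underside; leave it alone
There are look-alikes about, which are no part of the job. What is shaped like the part that bears tray_white_mid but yellow is not meant. There is more than one size of the part that bears tray_orange_mid; the job needs the larger.

How it is judged:
On the way, in this order (a step that is already met when the one before it is completed fails the run):
1. the tin in front of the orange tray has been moved aside (at least 80 mm from its place) while the orange tray is still where it was (within 20 mm) (distance of any of tin_red_mid, tin_green_mid from where it was at the start of the episode above 0.08 m and distance of tray_orange_mid from where it was at the start of the episode below 0.02 m), for 0.2 s.
2. the orange tray stands on the blue strip (its centre within 30 mm of the strip's middle line and 145 mm of its middle lengthwise) while the tin is still aside (more than 60 mm from its place) (x of tray_orange_mid in the frame of strip between -0.03 and 0.03 m and y of tray_orange_mid in the frame of strip between -0.145 and 0.145 m and height (world z) of tray_orange_mid below 0.03 m and distance of any of tin_red_mid, tin_green_mid from where it was at the start of the episode above 0.06 m), for 0.2 s.
At the end, for the whole second after the job is handed in: Orange tray level on the blue strip (centre within 30 mm of its long middle line, 145 mm of its middle lengthwise); both tins upright within 20 mm of their start and 0.2 rad of square to the marks; white tray, timer and bottle within 20 mm of their start; all at rest (x of tray_orange_mid in the frame of strip between -0.03 and 0.03 m and y of tray_orange_mid in the frame of strip between -0.145 and 0.145 m and height (world z) of tray_orange_mid below 0.03 m and distance of each of tin_red_mid, tin_green_mid, tray_white_mid, timer, bottle from where it was at the start of the episode below 0.02 m and angle between the x axis of each of tin_red_mid, tin_green_mid and the x axis of marks, either way round below 0.2 rad and angle between each of tin_red_mid, tin_green_mid, tray_orange_mid, tray_white_mid's own z axis and vertical below 0.1 rad and linear speed of each of tin_red, tin_green, tray_orange below 0.02 m/s); the robot touches nothing.
It fails at once if a tin or tray is tipped by more than 0.4 rad (angle between any of tin_red_mid, tin_green_mid, tray_orange_mid, tray_white_mid's own z axis and vertical above 0.4 rad).
It fails at once if the tin in front of the white tray is moved by more than 20 mm ((distance of tin_red_mid from where it was at the start of the episode above 0.02 m and horizontal distance between tin_red_mid and tray_white_mid below 0.15 m) or (distance of tin_green_mid from where it was at the start of the episode above 0.02 m and horizontal distance between tin_green_mid and tray_white_mid below 0.15 m)).
It fails at once if the white tray, the timer or the bottle is moved by more than 20 mm (distance of any of tray_white_mid, timer, bottle from where it was at the start of the episode above 0.02 m).
It also fails if it takes over 64 s, if anything falls off the work surface, if the arm or the gripper's body presses on something with over 40 N, if the wrist force passes 120 N, or if a joint passes its speed limit or range.

ROBOT

A 6-joint arm with a two-finger parallel gripper is mounted at the origin on the work surface. World frame = base frame: x ahead of the robot, y to its left, z up, the work surface at z = 0. Lengths are in m, angles in rad, forces in N, time in s.
With the tool pointing down it reaches from about 0.35 to 0.725 m from the base axis. Payload 6 kg.
Tool frame: the origin (TCP) lies midway between the tips of the shut fingers; the grasp point (between the pads) lies 19 mm behind it; y points along the fingers, z is the direction in which the jaws open and shut, and the axes are right-handed (so a half turn about y gives the same grasp; the last joint's range is limited). The gripper opens to 85 mm and grips with 20 to 120 N. Pads are 22 mm wide; open, the fingers measure 114 mm over their backs; the gripper's body (76 mm by 85 mm) begins 54 mm behind the grasp point. The pads swing forward as they close: fully open they stand 13 mm farther back than shut.
Start: joints at [0.334, 0.04, 0.085, 0, -1.615, -0.334], TCP at [0.6, 0, 0.231] pointing down, gripper open.
Joint ranges: [-2.56, 2.56], [-1.29, 2.01], [-1.08, 1.49], [-3.29, 1.98], [-2.81, -0.18], [-2.99, 2.99]. Speed limits (rad/s): [2.57, 2.57, 3.01, 3.14, 3.14, 3.14].

INTERFACE

Orientations are given as a rotation vector (axis times angle).
In Python, from rig import get_state, eyes, job_done gives the robot as it stands. The module is installed in compiled form; this text tells all that it offers.
- The arm moves only by the tool apply_moves, never from a script. Its argument "steps" is a list of rows, each a list of 3 entries, a list of its own where there are three numbers: the shift along the world's x, y, z in cm, then the turn, a rotation vector about the world's x, y, z in rad, then the closure, from 0 (fully open) to 1 (shut). In form: [[[tx, ty, tz], [rx, ry, rz], claw], ...]. A call has 1 to 5 rows; each row shifts and turns the pose as measured when the row begins; what a row does not reach is not made up. A row lasts 1/12 s, in which the tool goes at most 41.7 mm and 7.16 degrees, less where a joint would pass 70% of its speed; a pose out of reach is approached as far as the arm can. A call is refused whole if a number of a shift passes 4.17 or a number of a turn 0.125, either way. A call with a gripper value outside its range is refused whole. The fingers move at their own pace and stop on an object; the grip force is fixed at half the most. Time passes only in rows, so rows that do not move let the fingers close. It gives the time, the measured TCP pose, the force and the opening at its end, in the units of the state.
- get_state(): the state, without advancing time (a new reading comes with each control period).
- eyes.snapshot(name): name is "scene" or "side" or "wrist"; returns the picture (384x512x3 uint8, blue, green, red); there is no depth.
- eyes.camera_info(name): a dict with "K" (3x3 intrinsics, pixels), "extrinsics" (4x4, takes a point from camera to world coordinates); the wrist camera has in their place "hand_eye" (4x4, takes a point from camera to tool coordinates, whose origin is the TCP and whose axes are the tool frame's). Camera axes: x right, y up, looking along -z (the intrinsics and any distortion apply to the point x, -y, -z); pixel columns grow to the right and rows downward; lengths in m; the calibration is good to about 2 mm. A picture is of the moment at which its call begins: read the wrist's pose just before it. camera_info takes no time and is no camera call.
- job_done(): hands the job in, once; it reports no verdict.
The state is a dict: "time_s": time; "joint_positions": joint angles; "joint_velocities": joint speeds; "effort": joint torques, N m; "position": TCP position; "tcp_rot": TCP orientation; "contact_force": force on the tool from outside, world axes, zero at the start; "torque": the same for the moment, N m; "gripper_width": opening from 0.0 (shut) to 1.0 (fully open).
Only numpy, scipy, OpenCV 4.12 (cv2) and the standard library are available. Lean on these libraries where they do the work, as an engineer would, in place of code of your own. Each camera call takes 0.05 s, during which the arm holds its last target.

## Working session

There is one attempt and no reset: what is moved stays moved. The work goes in short steps, Python scripts to look and compute and a tool call to move; the robot and the scene stay as the last step left them, time stands still between calls to the robot, and variables do not carry over. Pictures are saved under pics/ and viewed, and the job is handed in when it is done.

Besides the shell and the picture viewer there is one more tool, called after "Call:" as name([rows], argument=value, ...), one row to a line, values as JSON. apply_moves: Moves the arm, as the interface text tells. Its arguments: {"type":"object","properties":{"steps":{"type":"array","items":{"type":"array"}}},"required":["steps"]}

```bash
mkdir -p pics; python3 - <<'E'
from rig import get_state, eyes
import cv2,numpy as np
s=get_state();print(s)
for n in ["scene","side","wrist"]:
    im=eyes.snapshot(n);cv2.imwrite(f"pics/{n}0.png",im)
    i=eyes.camera_info(n);print(n,{k:np.round(v,4).tolist() if not isinstance(v,str) else v for k,v in i.items()})
E
```

```text
{'time_s': 0.0, 'joint_positions': array([ 3.33684787e-01,  4.08246922e-02,  8.38077639e-02, -4.73543146e-04,
       -1.61550420e+00, -3.33673905e-01]), 'joint_velocities': array([-6.82978805e-05, -6.58471772e-04, -2.24618208e-04,  2.27429080e-04,
        4.02431143e-04, -1.01530115e-03]), 'effort': array([-7.27207535e-04, -3.68200672e+01,  3.47413230e+01,  6.93227157e+00,
       -5.48646509e-03, -9.47124363e-06]), 'position': array([5.99669514e-01, 7.61086854e-05, 2.30267956e-01]), 'tcp_rot': array([-1.20795711, -1.20785281,  1.21015293]), 'contact_force': array([ 0.11192616, -0.50582423, -0.15496388]), 'torque': array([0.0571506 , 0.03842223, 0.02548192]), 'gripper_width': 1.0045794594355313}
scene {'K': [[366.5659, 0.0, 258.4719], [0.0, 366.5659, 192.846], [0.0, 0.0, 1.0]], 'extrinsics': [[-0.6919, -0.5772, 0.4337, 1.1249], [0.722, -0.5577, 0.4095, 0.5372], [0.0055, 0.5965, 0.8026, 1.091], [0.0, 0.0, 0.0, 1.0]]}
side {'K': [[466.642, 0.0, 256.3127], [0.0, 466.642, 189.6876], [0.0, 0.0, 1.0]], 'extrinsics': [[0.9698, 0.1405, -0.1993, 0.2147], [-0.2436, 0.5905, -0.7694, -1.3528], [0.0096, 0.7947, 0.6069, 1.1102], [0.0, 0.0, 0.0, 1.0]]}
wrist {'K': [[312.2902, 0.0, 253.5462], [0.0, 312.2902, 191.4081], [0.0, 0.0, 1.0]], 'hand_eye': [[0.0008, -0.9596, -0.2814, -0.0712], [0.0006, 0.2814, -0.9596, -0.1428], [1.0, 0.0006, 0.0008, 0.0005], [0.0, 0.0, 0.0, 1.0]]}
```

View pics/scene0.png

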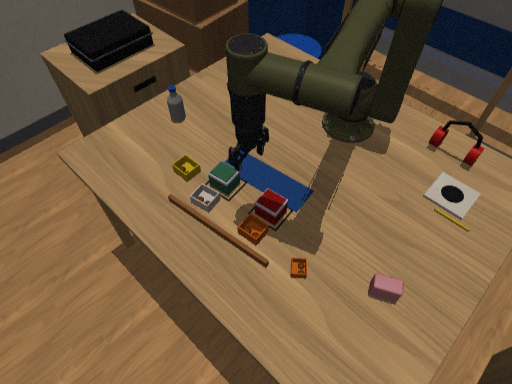

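View pics/side0.png

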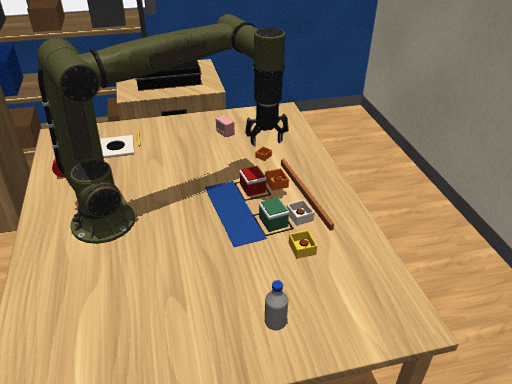

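View pics/wrist0.png

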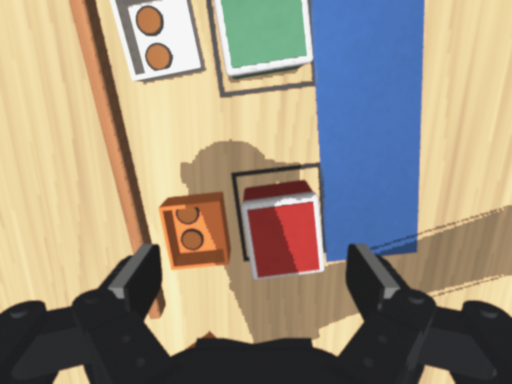

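The larger orange tray is behind the red tin (wrist 195,230; scene 253,229; side 277,180). The small orange one at scene (299,268) and side (264,153) looks like the decoy, and the yellow one at scene (187,168) is another look-alike. I'll measure them to check.

```bash
cat > h.py <<'E'
from rig import get_state, eyes
import cv2,numpy as np
from scipy.spatial.transform import Rotation as R
def cam(n,s=None):
    i=eyes.camera_info(n);K=np.array(i["K"])
    if n=="wrist":
        T=np.eye(4);T[:3,:3]=R.from_rotvec(s["tcp_rot"]).as_matrix();T[:3,3]=s["position"]
        return K,T@np.array(i["hand_eye"])
    return K,np.array(i["extrinsics"])
def cast(px,z,K,T):
    px=np.atleast_2d(np.array(px,float))
    d=np.c_[(px[:,0]-K[0,2])/K[0,0],-(px[:,1]-K[1,2])/K[1,1],-np.ones(len(px))]@T[:3,:3].T
    t=(z-T[2,3])/d[:,2]
    return T[:3,3]+d*t[:,None]
def proj(P,K,T):
    p=(np.atleast_2d(P)-T[:3,3])@T[:3,:3]
    return np.c_[K[0,2]+K[0,0]*p[:,0]/-p[:,2],K[1,2]-K[1,1]*p[:,1]/-p[:,2]]
def masks(im):
    h=cv2.cvtColor(im,cv2.COLOR_BGR2HSV)
    r=lambda a,b:cv2.inRange(h,np.array(a),np.array(b))
    return dict(blue=r((100,120,50),(125,255,255)),green=r((60,60,40),(90,255,255)),
      red=r((0,200,40),(4,255,255))|r((172,150,40),(180,255,255)),orange=r((5,190,60),(14,255,255)),yellow=r((22,190,60),(32,255,255)))
def rects(m,mina=60):
    cs,_=cv2.findContours(m,cv2.RETR_EXTERNAL,cv2.CHAIN_APPROX_NONE)
    return [c for c in cs if cv2.contourArea(c)>mina]
E
python3 - <<'E'
from h import *
s=get_state()
np.set_printoptions(precision=4,suppress=True)
for n in ["scene","side","wrist"]:
    im=cv2.imread(f"pics/{n}0.png");K,T=cam(n,s)
    for k,m in masks(im).items():
        for c in rects(m):
            r=cv2.minAreaRect(c);z=dict(blue=0,green=.075,red=.075,orange=.04,yellow=.04)[k]
            b=cast(cv2.boxPoints(r),z,K,T)[:,:2]
            print(n,k,np.round(r[0]),cv2.contourArea(c),"ctr",b.mean(0),"sides mm",np.round(1e3*np.linalg.norm(b-np.roll(b,-1,0),axis=1)))
im=cv2.imread("pics/wrist0.png");cv2.imwrite("pics/wz.png",cv2.resize(im[100:320,100:460],None,fx=2.2,fy=2.2,interpolation=cv2.INTER_CUBIC))
im=cv2.imread("pics/scene0.png");cv2.imwrite("pics/sz.png",cv2.resize(im[140:310,150:420],None,fx=2.9,fy=2.9,interpolation=cv2.INTER_CUBIC))
E
```

```text
scene blue [273. 183.] 1598.5 ctr [ 0.464  -0.0177] sides mm [129. 313. 117. 296.]
scene blue [301.  41.] 527.5 ctr [-0.359  -0.5677] sides mm [151. 306. 137. 290.]
scene green [223. 171.] 275.5 ctr [ 0.5934 -0.1403] sides mm [82. 77. 80. 75.]
scene red [267. 216.] 146.0 ctr [0.6253 0.1046] sides mm [46. 95. 45. 93.]
scene red [271. 200.] 295.0 ctr [0.5687 0.0706] sides mm [67. 82. 65. 79.]
scene red [471. 157.] 115.0 ctr [-0.0991  0.4752] sides mm [83. 35. 82. 34.]
scene red [438. 136.] 162.0 ctr [-0.1144  0.333 ] sides mm [120.  41. 118.  39.]
scene orange [298. 268.] 271.0 ctr [0.6787 0.2898] sides mm [47. 64. 46. 64.]
scene orange [253. 228.] 542.0 ctr [0.6758 0.088 ] sides mm [89. 96. 86. 92.]
scene yellow [186. 167.] 413.5 ctr [ 0.6582 -0.2802] sides mm [ 91. 114.  86. 110.]
side blue [277. 286.] 81.5 ctr [ 0.522  -0.4353] sides mm [31. 40. 31. 40.]
side blue [235. 213.] 1924.0 ctr [ 0.4678 -0.0448] sides mm [148. 406. 120. 383.]
side blue [ 27. 113.] 223.0 ctr [-0.3723  0.9289] sides mm [177. 239. 165. 238.]
side blue [105. 105.] 285.0 ctr [-0.0008  0.9287] sides mm [120. 238.
[... 435 characters left out ...]
. 206.] 242.0 ctr [ 0.5911 -0.1446] sides mm [84. 83. 80. 81.]
side red [251. 187.] 216.0 ctr [ 0.54   -0.0202] sides mm [102. 108.  99. 102.]
side red [253. 173.] 157.5 ctr [0.5666 0.0657] sides mm [80. 77. 77. 76.]
side red [ 56. 169.] 74.5 ctr [-0.1638  0.2652] sides mm [ 30. 136.  28. 134.]
side orange [277. 179.] 332.0 ctr [0.6611 0.054 ] sides mm [ 93. 128.  87. 125.]
side orange [263. 153.] 129.5 ctr [0.655  0.2439] sides mm [92. 71. 89. 68.]
side yellow [302. 244.] 502.0 ctr [ 0.6426 -0.3145] sides mm [ 91. 114.  86. 112.]
wrist blue [367. 130.] 25064.0 ctr [ 0.4638 -0.02  ] sides mm [116. 308. 146. 305.]
wrist green [265.  27.] 4628.0 ctr [ 0.5893 -0.1303] sides mm [66. 53. 70. 53.]
```

View pics/wz.png

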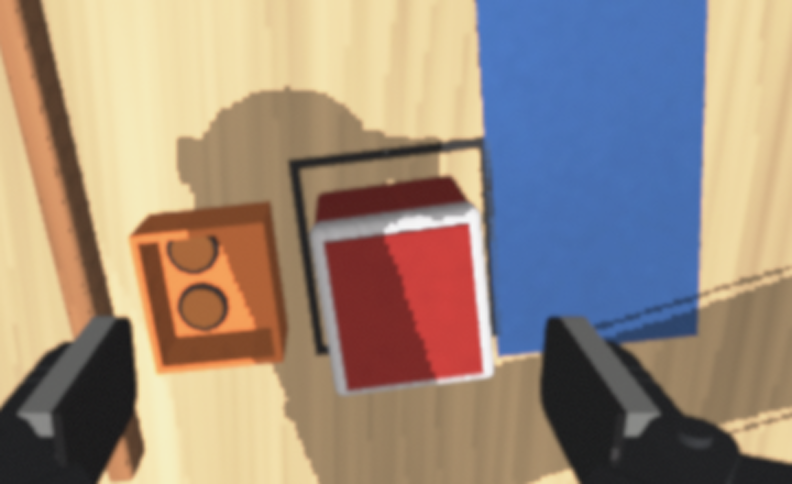

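View pics/sz.png

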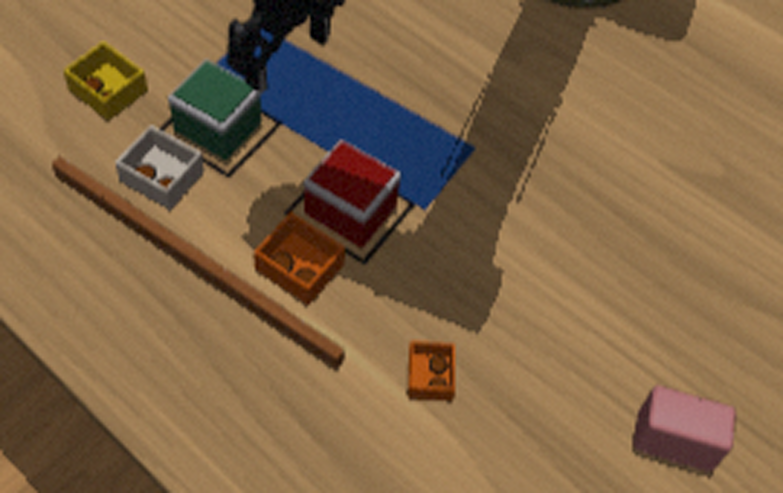

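The target is the larger orange tray at scene (253,228), with a footprint of about 90×95 mm including its visible sides. The one at (298,268) is only about 47×64 mm, so it is the decoy. The tin in front of the target is red. I'll raise the camera for one clean measurement and turn toward the marks' yaw.

Call:
apply_moves([
  [[0,-1,4],[0,0,0.11],0.4],
  [[0,-1,4],[0,0,0],0.4],
  [[0,-1,4],[0,0,0],0.4],
  [[0,0,0],[0,0,0],0.4],
])

```text
time_s: 0.48
position: [0.5957, -0.0311, 0.3476]
tcp_rot: [-1.142, -1.281, 1.304]
contact_force: [-0.5, -0.9, 3.2]
gripper_width: 0.599
```

```bash
python3 - <<'E'
from h import *
import pickle
s=get_state();im=eyes.snapshot("wrist");cv2.imwrite("pics/w1.png",im);pickle.dump(s,open("s1.pkl","wb"))
print(s["position"],R.from_rotvec(s["tcp_rot"]).as_matrix().round(3))
cv2.imwrite("pics/w1z.png",cv2.resize(im[0:384,60:460],None,fx=1.5,fy=1.5,interpolation=cv2.INTER_CUBIC))
E
```

```text
[ 0.59566093 -0.03106815  0.34759077] [[-0.117 -0.016 -0.993]
 [ 0.993 -0.004 -0.116]
 [-0.002 -1.     0.016]]
```

View pics/w1z.png

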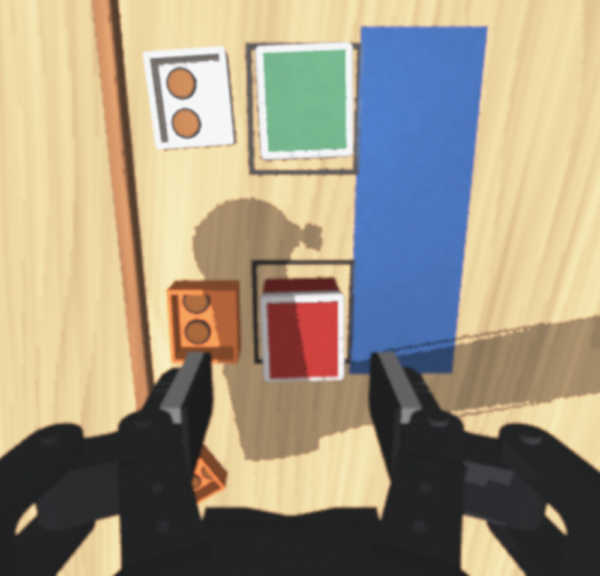

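Wrist view, crop coordinates: the red tin top spans (263,293)–(343,380). The orange tray spans (170,285)–(238,361) and the blue strip (361,27)–(453,373). Both squares are visible. Casting those corners.

```bash
python3 - <<'E'
from h import *
import pickle
s=pickle.load(open("s1.pkl","rb"));K,T=cam("wrist",s)
np.set_printoptions(precision=4,suppress=True)
im=cv2.imread("pics/w1.png")
g=dict(sqL=([(254,262),(353,261),(257,362)],0),sqR=([(248,44),(358,43),(357,172),(250,173)],0),strip=([(361,27),(487,27),(453,373),(350,374)],0),
green=([(256,45),(352,42),(354,156),(261,160)],.075),red=([(263,293),(342,292),(343,380),(266,381)],.075),
orange=([(170,290),(238,290),(238,361),(174,361)],.04),white=([(144,52),(225,47),(234,143),(157,150)],.04))
for k,(p,z) in g.items():
    w=cast(np.array(p)/1.5+[60,0],z,K,T)[:,:2]
    d=np.diff(w,axis=0)
    print(k,w.tolist() and w.round(4).tolist(),"ctr",w.mean(0),"len",np.linalg.norm(d,axis=1)*1e3,"ang",np.degrees(np.arctan2(d[:,1],d[:,0])).round(1))
# tool's pose vs scene blob cross-check
z=im[170:260,150:330];cv2.imwrite("pics/w1o.png",cv2.resize(z,None,fx=4.4,fy=4.4,interpolation=cv2.INTER_CUBIC))
E
```

```text
sqL [[0.6236, 0.0163], [0.518, 0.0033], [0.6092, 0.1326]] ctr [0.5836 0.0507] len [106.3915 158.2172] ang [-173.    54.8]
sqR [[0.6492, -0.1937], [0.5457, -0.207], [0.5282, -0.0892], [0.6364, -0.0757]] ctr [ 0.5899 -0.1414] len [104.2818 119.037  109.0429] ang [-172.7   98.5    7.1]
strip [[0.545, -0.2207], [0.4266, -0.235], [0.3822, 0.1219], [0.501, 0.136]] ctr [ 0.4637 -0.0494] len [119.2567 359.5891 119.6326] ang [-173.2   97.1    6.8]
green [[0.6361, -0.1796], [0.5598, -0.1909], [0.5447, -0.1039], [0.6234, -0.0915]] ctr [ 0.591  -0.1415] len [77.1174 88.3197 79.669 ] ang [-171.6   99.9    9. ]
red [[0.6098, 0.0267], [0.5371, 0.0176], [0.5229, 0.1069], [0.5979, 0.1161]] ctr [0.5669 0.0668] len [73.3038 90.4307 75.6129] ang [-172.9   99.     7. ]
orange [[0.7028, 0.0447], [0.6354, 0.0371], [0.6288, 0.1145], [0.6952, 0.1218]] ctr [0.6655 0.0795] len [67.8442 77.6734 66.8022] ang [-173.6   94.9    6.2]
white [[0.7348, -0.1692], [0.6652, -0.1815], [0.6509, -0.1028], [0.7206, -0.0884]] ctr [ 0.6929 -0.1355] len [70.6219 79.9871 71.1278] ang [-170.   100.3   11.6]
```

View pics/w1o.png

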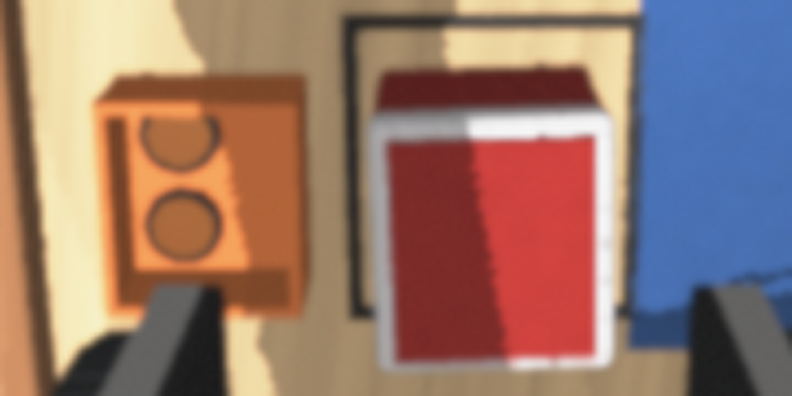

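Confirmed: 70×80 mm orange tray behind the red tin, with the marks' yaw at about 7°. The strip centre is about (0.464,-0.049), the red tin (0.567,0.067) and the tray (0.665,0.080). Next I'll descend into the gap to the right of the red tin.

Call:
apply_moves([
  [[-1,0.8,-3.9],[0,-0.016,0.005],0.4],
  [[-0.9,0.8,-3.9],[0,0,0],0.4],
  [[0,0,-4.1],[0,0,0],0.4],
  [[0,0,-4.1],[0,0,0],0.4],
  [[0,0,-4.1],[0,0,0],0.4],
])

```text
time_s: 0.95
position: [0.5792, -0.0131, 0.1464]
tcp_rot: [-1.161, -1.311, 1.289]
contact_force: [0.6, 0.4, 0.4]
gripper_width: 0.6
```

```bash
python3 - <<'E'
from h import *
s=get_state();print(R.from_rotvec(s["tcp_rot"]).as_matrix().round(3))
E
```

```text
[[-0.12   0.017 -0.993]
 [ 0.993  0.002 -0.12 ]
 [ 0.    -1.    -0.017]]
```

Call:
apply_moves([
  [[-0.2,-0.2,-4],[0,0.016,0],0.4],
  [[0,0,-4],[0,0,0],0.4],
  [[0,0,-3.5],[0,0,0],0.4],
  [[0,0,-1],[0,0,0],0.4],
  [[0,0,0],[0,0,0],0.4],
])

```text
time_s: 1.37
position: [0.5671, -0.016, 0.0037]
tcp_rot: [-1.135, -1.283, 1.304]
contact_force: [-0.0, 0.1, -0.3]
gripper_width: 0.598
```

```bash
python3 - <<'E'
from h import *
s=get_state();print(s["position"],R.from_rotvec(s["tcp_rot"]).as_matrix().round(3))
for n in("side","wrist"):cv2.imwrite(f"pics/{n}2.png",eyes.snapshot(n))
im=cv2.imread("pics/side2.png");cv2.imwrite("pics/side2z.png",cv2.resize(im[120:270,180:360],None,fx=4,fy=4))
E
```

```text
[ 0.56712251 -0.01602377  0.00371151] [[-0.12  -0.019 -0.993]
 [ 0.993  0.001 -0.12 ]
 [ 0.003 -1.     0.019]]
```

View pics/side2z.png

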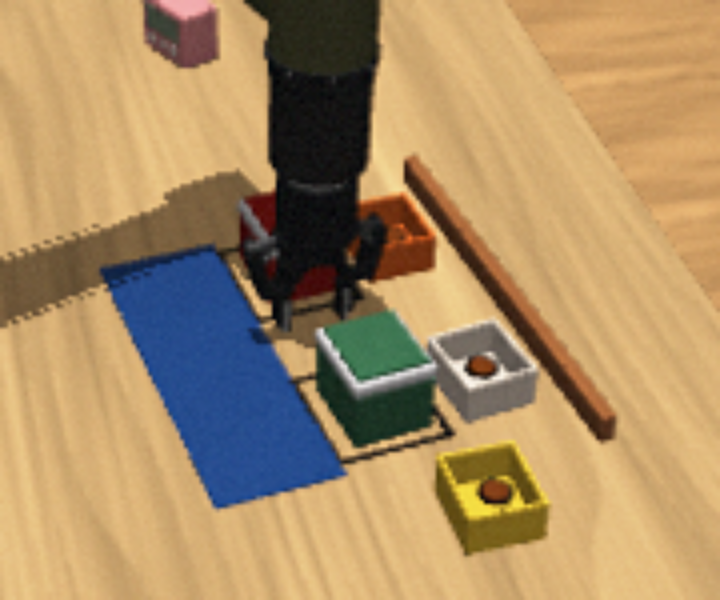

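View pics/wrist2.png

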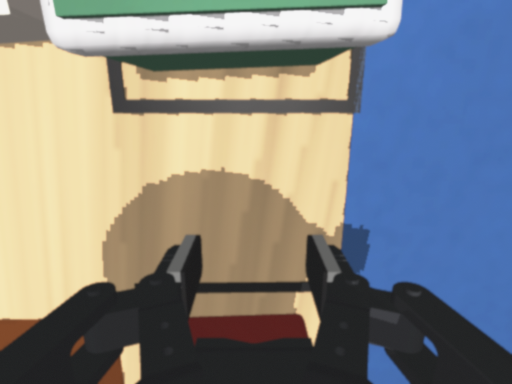

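The fingers are in the gap, 10 mm short in x. I'll correct height, x and tilt, then push the red tin along +y of the marks.

Call:
apply_moves([
  [[0.9,0,0.8],[0,-0.009,0],0.4],
  [[0,0,0],[0,0,0],0.4],
  [[-0.2,1.5,0],[0,0,0],0.4],
  [[-0.2,1.5,0],[0,0,0],0.4],
])

```text
time_s: 1.8
position: [0.5817, 0.014, 0.0271]
tcp_rot: [-1.158, -1.305, 1.289]
contact_force: [0.2, -1.0, -1.0]
gripper_width: 0.602
```

```bash
python3 - <<'E'
from h import *
s=get_state();print(s["position"],R.from_rotvec(s["tcp_rot"]).as_matrix().round(3))
E
```

```text
[0.5816695  0.01399466 0.02705717] [[-0.118  0.011 -0.993]
 [ 0.993  0.003 -0.118]
 [ 0.002 -1.    -0.012]]
```

Call:
apply_moves([
  [[-0.7,-0.5,-1.0],[0,0.005,0],0.4],
  [[0,0,0],[0,0,0],0.4],
])

```text
time_s: 1.97
position: [0.5778, 0.0115, 0.0223]
tcp_rot: [-1.158, -1.311, 1.287]
contact_force: [0.4, 0.0, -0.9]
gripper_width: 0.596
```

```bash
python3 - <<'E'
from h import *
s=get_state();print(s["position"],R.from_rotvec(s["tcp_rot"]).as_matrix().round(3))
E
```

```text
[0.577833   0.0115239  0.02231788] [[-0.12   0.015 -0.993]
 [ 0.993  0.006 -0.12 ]
 [ 0.004 -1.    -0.016]]
```

Call:
apply_moves([
  [[-0.5,0.2,-0.7],[0,0.012,0],0.4],
  [[-0.1,1.2,0],[0,0,0],0.4],
  [[-0.2,1.5,0],[0,0,0],0.4],
  [[-0.2,1.5,0],[0,0,0],0.4],
  [[-0.2,1.5,0],[0,0,0],0.4],
])

```text
time_s: 2.38
position: [0.5675, 0.0692, 0.0189]
tcp_rot: [-1.155, -1.3, 1.287]
contact_force: [0.6, -2.7, 0.7]
gripper_width: 0.603
```

```bash
python3 - <<'E'
from h import *
s=get_state();print(s["position"],R.from_rotvec(s["tcp_rot"]).as_matrix().round(3))
E
```

```text
[0.56746681 0.06918733 0.018922  ] [[-0.114  0.007 -0.993]
 [ 0.993  0.004 -0.114]
 [ 0.003 -1.    -0.007]]
```

Call:
apply_moves([
  [[-0.2,1.5,0],[0,0,0.005],0.4],
  [[-0.2,1.5,0],[0,0,0],0.4],
  [[-0.2,1.5,0],[0,0,0],0.4],
  [[-0.1,0.8,0],[0,0,0],0.4],
  [[0,0,0],[0,0,0],0.4],
])

```text
time_s: 2.8
position: [0.5601, 0.1263, 0.02]
tcp_rot: [-1.154, -1.303, 1.292]
contact_force: [0.3, -0.9, -0.6]
gripper_width: 0.598
```

```bash
python3 - <<'E'
from h import *
s=get_state();print(s["position"],R.from_rotvec(s["tcp_rot"]).as_matrix().round(3))
im=eyes.snapshot("scene");cv2.imwrite("pics/sc3.png",cv2.resize(im[130:310,150:420],None,fx=2.9,fy=2.9))
E
```

```text
[0.56006182 0.12631898 0.02004304] [[-0.119  0.007 -0.993]
 [ 0.993  0.003 -0.119]
 [ 0.002 -1.    -0.007]]
```

View pics/sc3.png

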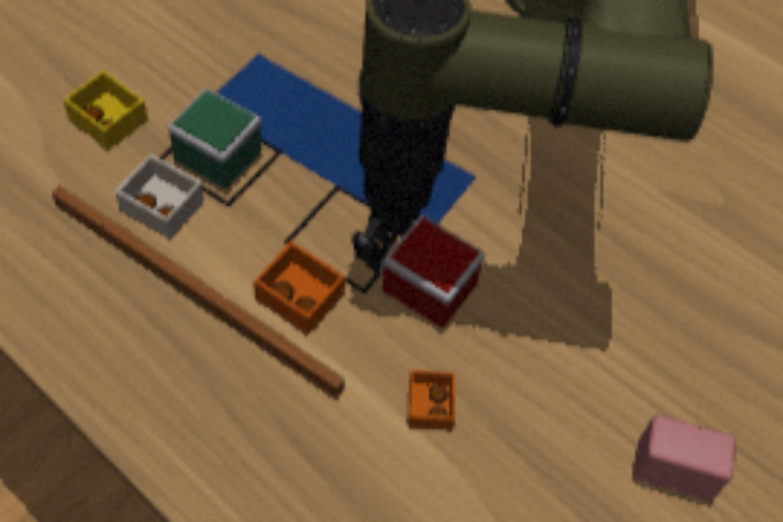

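The tin is aside, upright and square in scene crop (433,270), and the tray hasn't moved. Backing off and rising.

Call:
apply_moves([
  [[0.2,-1.5,0.5],[0,0,0],0.4],
  [[0.1,-1,3.5],[0,0,0],0.4],
  [[0,-1,4],[0,0,0],0.4],
  [[0.5,-1,4],[0,0,0],0.2],
  [[3.5,-1,1],[0,0,0],0],
])

```text
time_s: 3.27
position: [0.5975, 0.0671, 0.1523]
tcp_rot: [-1.148, -1.299, 1.298]
contact_force: [2.6, 0.8, 3.8]
gripper_width: 0.863
```

Call:
apply_moves([
  [[3,0,1],[0,0,0],0],
  [[0,-1,3],[0,0,0],0],
  [[0,0,0],[0,0,0],0],
])

```text
time_s: 3.52
position: [0.6334, 0.0522, 0.1974]
tcp_rot: [-1.155, -1.299, 1.293]
contact_force: [0.0, -1.5, 2.3]
gripper_width: 0.999
```

```bash
python3 - <<'E'
from h import *
import pickle
s=get_state();print(s["position"],R.from_rotvec(s["tcp_rot"]).as_matrix().round(3))
im=eyes.snapshot("wrist");cv2.imwrite("pics/w4.png",im);pickle.dump(s,open("s4.pkl","wb"))
E
```

```text
[0.63337315 0.05224503 0.19736862] [[-0.117  0.005 -0.993]
 [ 0.993  0.001 -0.117]
 [ 0.    -1.    -0.005]]
```

View pics/w4.png

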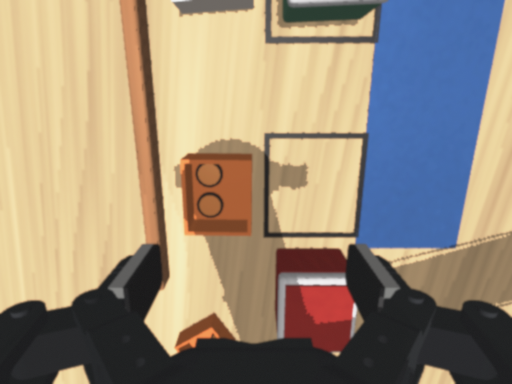

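Wrist view: the tray rim is about (183,159)–(252,235). The left square is clear at (266,134)–(365,235), and the strip's lower edge is near row 247.

```bash
python3 - <<'E'
from h import *
import pickle
s=pickle.load(open("s4.pkl","rb"));K,T=cam("wrist",s)
np.set_printoptions(precision=4,suppress=True)
im=cv2.imread("pics/w4.png");cv2.imwrite("pics/w4z.png",cv2.resize(im[140:250,160:280],None,fx=5,fy=5,interpolation=cv2.INTER_CUBIC))
m=masks(im)["orange"];c=max(rects(m),key=lambda c:cv2.contourArea(c) );print(cv2.minAreaRect(c))
for k,p,z in [("sq",[(266,134),(367,133),(360,235),(266,234)],0),("tray",[(183,159),(251,159),(252,235),(187,235)],.04),("stripedge",[(357,247),(456,248)],0)]:
    w=cast(p,z,K,T)[:,:2];d=np.diff(w,axis=0)
    print(k,w.mean(0),np.linalg.norm(d,axis=1)*1e3,np.degrees(np.arctan2(d[:,1],d[:,0])))
E
```

```text
Traceback (most recent call last):
ValueError: max() iterable argument is empty
```

View pics/w4z.png

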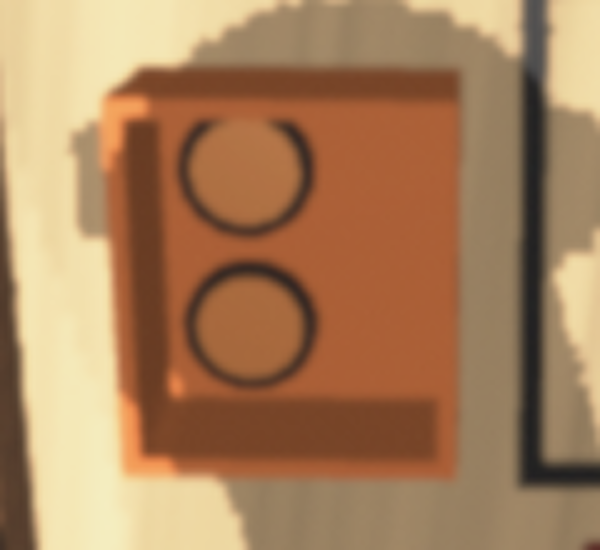

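```bash
python3 - <<'E'
from h import *
import pickle
s=pickle.load(open("s4.pkl","rb"));K,T=cam("wrist",s)
np.set_printoptions(precision=4,suppress=True)
for k,p,z in [("sq",[(266,134),(367,133),(360,235),(266,234)],0),("tray",[(181,159.6),(251.6,160),(251,234.8),(184.8,234.8)],.04),("stripedge",[(357,247),(456,248)],0),("tintop",[(280,274),(355,273)],.075)]:
    w=cast(p,z,K,T)[:,:2];d=np.diff(w,axis=0)
    print(k,w,w.mean(0),np.linalg.norm(d,axis=1)*1e3,np.degrees(np.arctan2(d[:,1],d[:,0])))
E
```

```text
sq [[0.625  0.0152]
 [0.5175 0.0014]
 [0.4997 0.1192]
 [0.6101 0.1311]] [0.5631 0.0667] [108.439  119.0866 111.0232] [-172.7048   98.577     6.1805]
tray [[0.7059 0.0454]
 [0.6376 0.0377]
 [0.6291 0.1163]
 [0.6978 0.1245]] [0.6676 0.081 ] [68.7536 79.0712 69.2194] [-173.5682   96.1469    6.8432]
stripedge [[0.5    0.1349]
 [0.3825 0.1221]] [0.4412 0.1285] [118.113] [-173.7791]
tintop [[0.5982 0.1378]
 [0.5271 0.1281]] [0.5627 0.133 ] [71.6745] [-172.2446]
```

Call:
apply_moves([
  [[2,1.5,-3],[0,0,0],0.05],
  [[1.4,1.4,-4],[0,0,0],0.05],
  [[0,0,-3],[0,0,0],0.05],
  [[0,0,-1],[0,0,0],0.05],
  [[0,0,0],[0,0,0],0.05],
])

```text
time_s: 3.98
position: [0.6676, 0.08, 0.0821]
tcp_rot: [-1.155, -1.299, 1.286]
contact_force: [0.6, 0.3, -0.4]
gripper_width: 0.95
```

```bash
python3 - <<'E'
from h import *
s=get_state();print(s["position"],R.from_rotvec(s["tcp_rot"]).as_matrix().round(3))
E
```

```text
[0.66759611 0.0800147  0.08213683] [[-0.113  0.006 -0.994]
 [ 0.994  0.005 -0.113]
 [ 0.004 -1.    -0.007]]
```

Call:
apply_moves([
  [[0,0,-2],[0,0,0],0.05],
  [[0,0,-2],[0,0,0],0.05],
  [[0,0,-1.5],[0,0,0],0.05],
  [[0,0,-1],[0,0,0],0.05],
  [[0,0,0],[0,0,0],0.05],
])

```text
time_s: 4.4
position: [0.6693, 0.0783, 0.0234]
tcp_rot: [-1.161, -1.305, 1.281]
contact_force: [0.6, -0.4, -0.5]
gripper_width: 0.947
```

```bash
python3 - <<'E'
from h import *
s=get_state();print(s["position"],R.from_rotvec(s["tcp_rot"]).as_matrix().round(3))
im=eyes.snapshot("side");cv2.imwrite("pics/si5.png",cv2.resize(im[120:270,180:360],None,fx=4,fy=4))
cv2.imwrite("pics/w5.png",eyes.snapshot("wrist"))
E
```

```text
[0.66926361 0.0782784  0.02337895] [[-0.112  0.014 -0.994]
 [ 0.994  0.005 -0.112]
 [ 0.004 -1.    -0.015]]
```

View pics/w5.png

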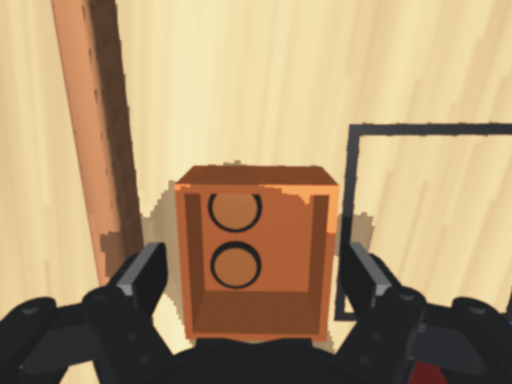

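View pics/si5.png

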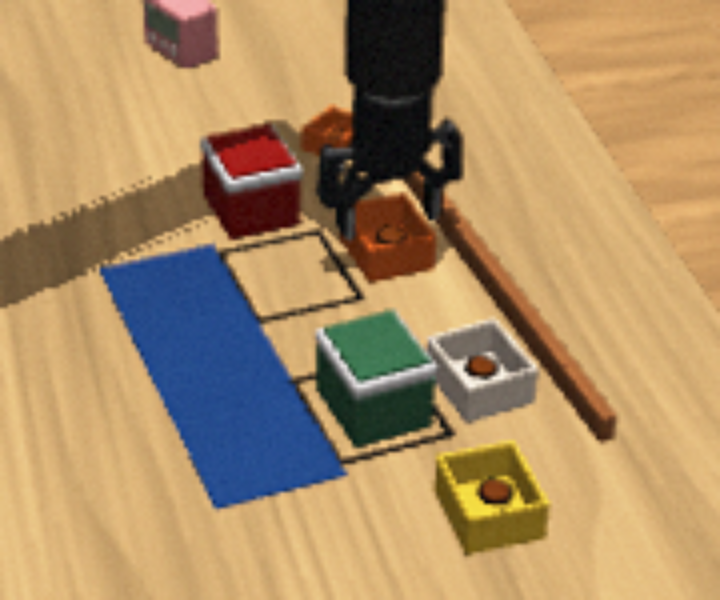

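The fingers straddle the tray, with the left pad at x≈160 against rim 177 and the right pad at 350 against rim 337. Going a bit lower, then closing.

Call:
apply_moves([
  [[-0.1,0.2,-1.2],[0,0.006,0],0.05],
  [[0,0,0],[0,0,0],0.05],
  [[0,0,0],[0,0,0],0.25],
  [[0,0,0],[0,0,0],0.3],
  [[0,0,0],[0,0,0],0.4],
])

```text
time_s: 4.92
position: [0.6727, 0.0815, 0.0199]
tcp_rot: [-1.164, -1.311, 1.278]
contact_force: [-0.3, 0.7, -1.5]
gripper_width: 0.797
```

Call:
apply_moves([
  [[0,0,0],[0,0,0],0.4],
  [[0,0,0],[0,0,0],0.4],
])

```text
time_s: 5.08
position: [0.6725, 0.0816, 0.0199]
tcp_rot: [-1.163, -1.311, 1.278]
contact_force: [-0.5, -0.3, -1.1]
gripper_width: 0.8
```

```bash
python3 - <<'E'
from h import *
s=get_state();print(s["position"],R.from_rotvec(s["tcp_rot"]).as_matrix().round(3))
cv2.imwrite("pics/w6.png",eyes.snapshot("wrist"))
E
```

```text
[0.67253686 0.08164579 0.01986306] [[-0.113  0.02  -0.993]
 [ 0.994  0.008 -0.113]
 [ 0.006 -1.    -0.021]]
```

View pics/w6.png

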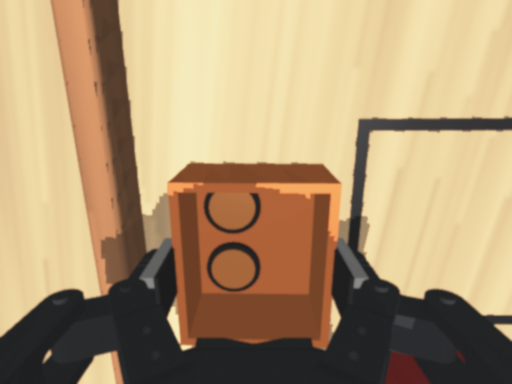

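Gripped at about 68 mm opening. Lifting slightly and carrying it toward the strip.

Call:
apply_moves([
  [[0,0,0.8],[0,0.008,0],0.4],
  [[-1.5,-0.3,0.3],[0,0,0],0.4],
  [[-2.5,-0.5,0],[0,0,0],0.4],
  [[-2.5,-0.5,0],[0,0,0],0.4],
  [[-2.5,-0.5,0],[0,0,0],0.4],
])

```text
time_s: 5.55
position: [0.5821, 0.0631, 0.0307]
tcp_rot: [-1.156, -1.301, 1.284]
contact_force: [0.8, 0.0, -0.8]
gripper_width: 0.798
```

```bash
python3 - <<'E'
from h import *
s=get_state();print(s["position"],R.from_rotvec(s["tcp_rot"]).as_matrix().round(3))
im=eyes.snapshot("side");cv2.imwrite("pics/si7.png",cv2.resize(im[120:270,180:360],None,fx=4,fy=4))
E
```

```text
[0.58206587 0.06312389 0.03072566] [[-0.113  0.008 -0.994]
 [ 0.994  0.006 -0.113]
 [ 0.005 -1.    -0.009]]
```

View pics/si7.png

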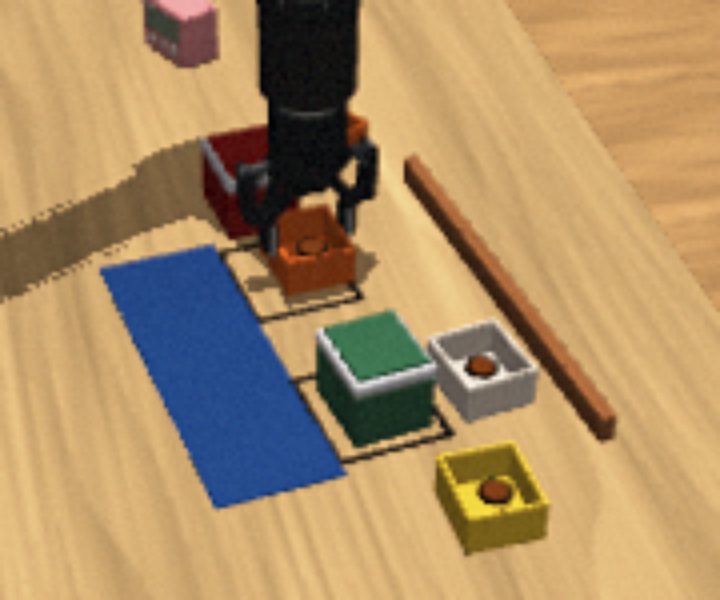

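The tray is coming along level, lifted about 1 cm. I need about (-12.9, -2.3) cm more.

Call:
apply_moves([
  [[-2.8,-0.5,0],[0,0,0],0.4],
  [[-2.8,-0.5,0],[0,0,0],0.4],
  [[-2.8,-0.5,0],[0,0,0],0.4],
  [[-2.5,-0.5,0],[0,0,0],0.4],
  [[-1.5,-0.2,0],[0,0,0],0.4],
])

```text
time_s: 6.02
position: [0.4487, 0.0382, 0.0287]
tcp_rot: [-1.151, -1.292, 1.289]
contact_force: [-0.3, 1.4, -0.6]
gripper_width: 0.801
```

```bash
python3 - <<'E'
from h import *
import pickle
s=get_state();print(s["position"],R.from_rotvec(s["tcp_rot"]).as_matrix().round(3))
im=eyes.snapshot("wrist");cv2.imwrite("pics/w8.png",im)
im=eyes.snapshot("side");cv2.imwrite("pics/si8.png",cv2.resize(im[120:270,180:360],None,fx=4,fy=4))
E
```

```text
[0.44873575 0.03819461 0.02865636] [[-0.112 -0.001 -0.994]
 [ 0.994  0.003 -0.112]
 [ 0.003 -1.     0.001]]
```

View pics/w8.png

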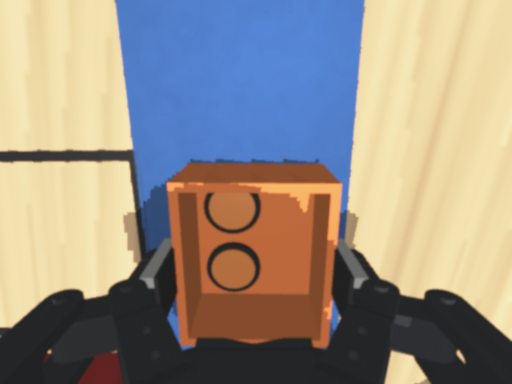

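View pics/si8.png

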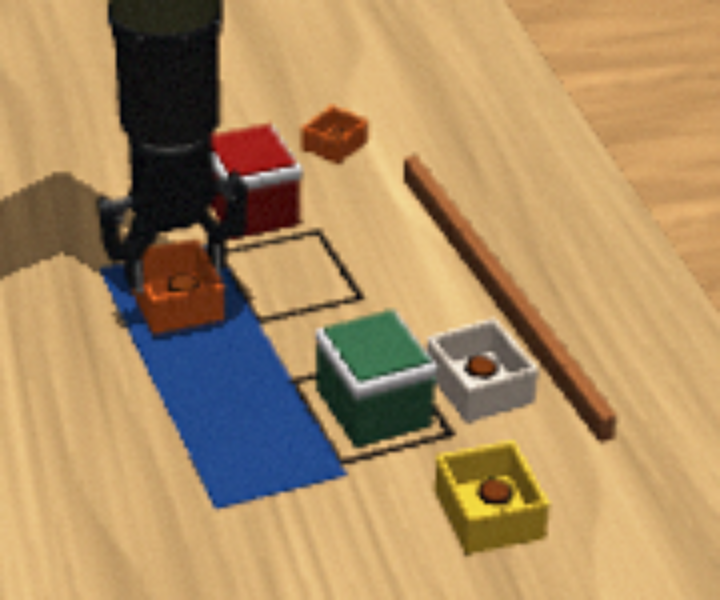

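The tray is over the strip with its centre about 4 mm off the middle line. Lowering it, releasing gently and rising.

Call:
apply_moves([
  [[0.3,0,-0.5],[0,0,0],0.4],
  [[0,0,-0.4],[0,0,0],0.4],
  [[0,0,-0.2],[0,0,0],0.4],
  [[0,0,0],[0,0,0],0.4],
])

```text
time_s: 6.45
position: [0.4546, 0.0393, 0.0193]
tcp_rot: [-1.153, -1.297, 1.287]
contact_force: [-0.0, 0.4, -1.9]
gripper_width: 0.798
```

```bash
python3 - <<'E'
from h import *
s=get_state();print(s["position"],s["contact_force"],R.from_rotvec(s["tcp_rot"]).as_matrix().round(3))
im=eyes.snapshot("side");cv2.imwrite("pics/si9.png",cv2.resize(im[150:225,185:265],None,fx=7,fy=7))
E
```

```text
[0.4546355  0.03930073 0.01925049] [-0.0484525   0.40204709 -1.9403369 ] [[-0.113  0.003 -0.994]
 [ 0.994  0.005 -0.113]
 [ 0.005 -1.    -0.004]]
```

View pics/si9.png

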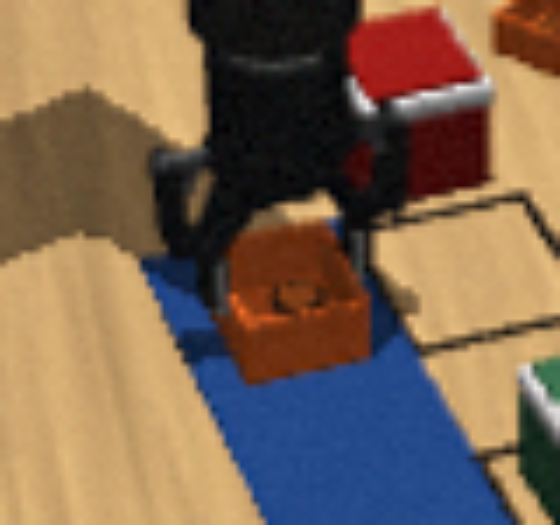

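Call:
apply_moves([
  [[0,0,0],[0,0,0],0.05],
  [[0,0,0],[0,0,0],0.05],
  [[0,0,0],[0,0,0],0.05],
  [[0,0,2],[0,0,0],0.05],
  [[0,0,4],[0,0,0],0.05],
])

```text
time_s: 6.92
position: [0.4508, 0.0377, 0.0725]
tcp_rot: [-1.146, -1.282, 1.296]
contact_force: [1.1, -0.4, 1.0]
gripper_width: 0.951
```

Call:
apply_moves([
  [[0,0,4],[0,0,0],0.1],
  [[2,2,4],[0,0,0],0.4],
  [[3,2.5,1],[0,0,0],0.4],
  [[3,2,1],[0,0,0],0.4],
  [[0,0,0],[0,0,0],0.4],
])

```text
time_s: 7.33
position: [0.5337, 0.1018, 0.1814]
tcp_rot: [-1.155, -1.294, 1.287]
contact_force: [-2.0, -0.2, -1.1]
gripper_width: 0.597
```

```bash
python3 - <<'E'
from h import *
import pickle
s=get_state();print(s["position"],R.from_rotvec(s["tcp_rot"]).as_matrix().round(3))
im=eyes.snapshot("wrist");cv2.imwrite("pics/w10.png",im);pickle.dump(s,open("s10.pkl","wb"))
im=eyes.snapshot("scene");cv2.imwrite("pics/sc10.png",cv2.resize(im[130:310,150:420],None,fx=2.9,fy=2.9))
E
```

```text
[0.53365239 0.10177878 0.18143261] [[-0.11   0.003 -0.994]
 [ 0.994  0.003 -0.11 ]
 [ 0.003 -1.    -0.003]]
```

View pics/w10.png

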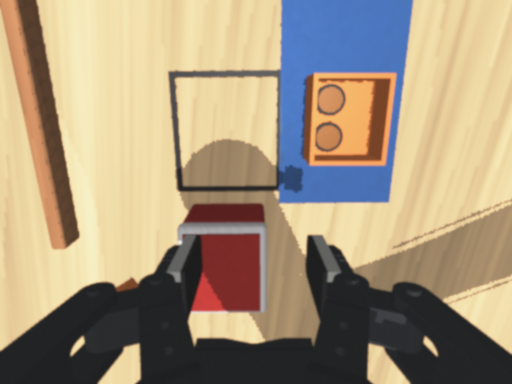

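View pics/sc10.png

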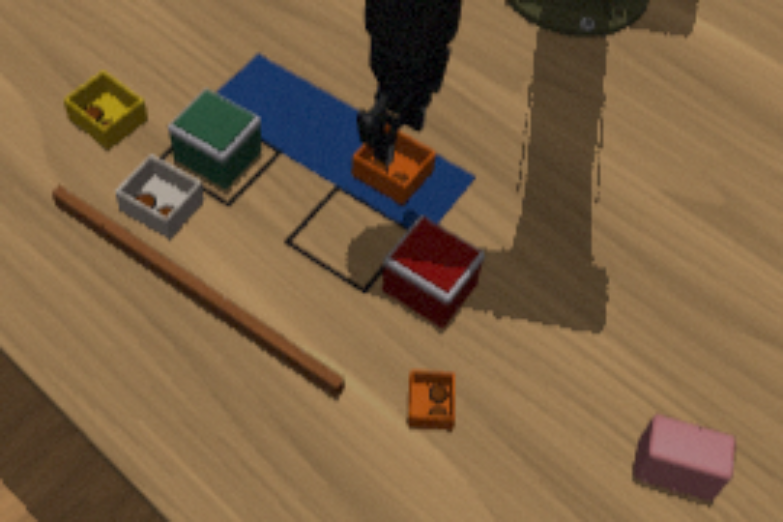

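The tray sits on the strip: wrist rim (310,73)–(388,165), inside strip columns 280–410. The tin top is at (181,226)–(266,311). Measuring both.

```bash
python3 - <<'E'
from h import *
import pickle
s=pickle.load(open("s10.pkl","rb"));K,T=cam("wrist",s)
np.set_printoptions(precision=4,suppress=True)
o=np.array([.5759,-.0356]);u=np.array([.9925,.122]);v=np.array([-.122,.9925])
im=cv2.imread("pics/w10.png");cv2.imwrite("pics/w10z.png",cv2.resize(im[190:330,150:300],None,fx=4,fy=4,interpolation=cv2.INTER_CUBIC))
for k,p,z in [("sq",[(171,73),(280,72),(278,187),(180,188)],0),("tray",[(312,73),(396,74),(387,164),(308,161)],.04),("tintop",[(181,228),(266,227),(266,311),(186,311)],.075),("strip",[(280,202),(388,202)],0)]:
    w=cast(p,z,K,T)[:,:2];d=np.diff(w,axis=0);c=w.mean(0)-o
    print(k,w.mean(0),"marks",c@u,c@v,np.linalg.norm(d,axis=1)*1e3,np.degrees(np.arctan2(d[:,1],d[:,0])))
E
```

```text
sq [0.5649 0.0669] marks 0.0016221920617154894 0.10310806376503028 [106.0862 116.0667 105.7493] [-173.2343   96.6034    6.9529]
tray [0.4541 0.0389] marks -0.11177896876862325 0.08877683760224624 [71.5875 77.9838 73.0692] [-174.3659   97.6041    4.126 ]
tintop [0.551  0.1811] marks 0.0017652387779054724 0.21814320634679743 [73.2819 85.0412 75.0993] [-172.8978   96.9375    6.4434]
strip [0.4427 0.1284] marks -0.11218405658525005 0.17899752467775992 [117.8296] [-173.644]
```

View pics/w10z.png

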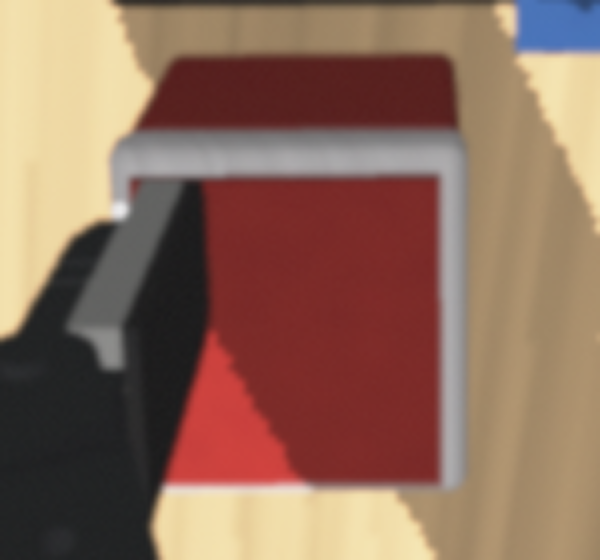

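Tray at marks (-112, 89) mm: centred on the strip. The tin is at about (2, 217) and needs to go back to about (4, 103). Moving to its left side.

Call:
apply_moves([
  [[0.2,4,0],[0,0,0.005],0.4],
  [[0.2,4,0],[0,0,0.005],0.4],
  [[0.2,4,0],[0,0,0],0.4],
  [[0.2,3.2,0],[0,0,0],0.4],
  [[0,0,0],[0,0,0],0.4],
])

```text
time_s: 7.85
position: [0.5357, 0.2526, 0.1795]
tcp_rot: [-1.151, -1.293, 1.291]
contact_force: [-1.1, -0.9, -0.1]
gripper_width: 0.605
```

```bash
python3 - <<'E'
from h import *
s=get_state();print(s["position"],R.from_rotvec(s["tcp_rot"]).as_matrix().round(3))
E
```

```text
[0.53570372 0.25256185 0.17954282] [[-0.113 -0.001 -0.994]
 [ 0.994  0.002 -0.113]
 [ 0.002 -1.     0.001]]
```

Call:
apply_moves([
  [[0.3,0.6,-4],[0,0,0.005],0.4],
  [[0,0.3,-4],[0,0,0],0.4],
  [[0,0,-4],[0,0,0],0.4],
  [[0,0,-2.5],[0,0,0],0.4],
  [[0,0,0],[0,0,0],0.4],
])

```text
time_s: 8.27
position: [0.5356, 0.2603, 0.0332]
tcp_rot: [-1.148, -1.304, 1.292]
contact_force: [-0.6, -0.6, -1.0]
gripper_width: 0.602
```

```bash
python3 - <<'E'
from h import *
s=get_state();print(s["position"],R.from_rotvec(s["tcp_rot"]).as_matrix().round(3))
im=eyes.snapshot("scene");cv2.imwrite("pics/sc11.png",cv2.resize(im[130:310,150:420],None,fx=2.9,fy=2.9))
E
```

```text
[0.53557075 0.26034731 0.03318178] [[-0.121  0.004 -0.993]
 [ 0.993  0.006 -0.121]
 [ 0.005 -1.    -0.005]]
```

View pics/sc11.png

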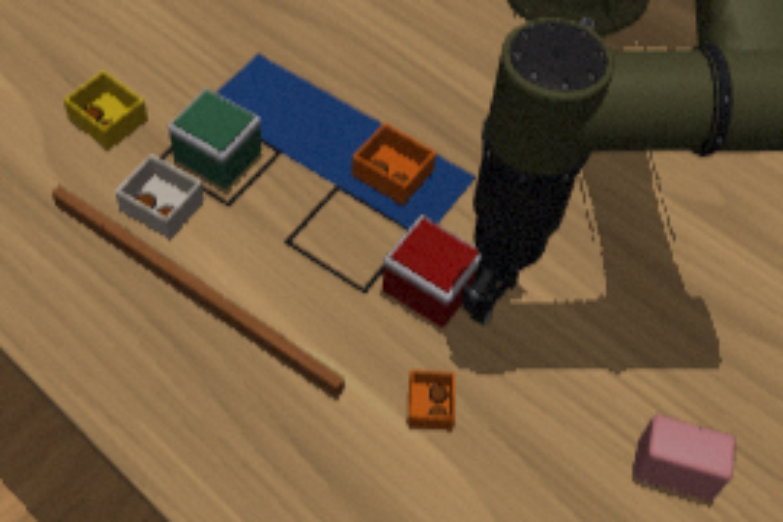

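Call:
apply_moves([
  [[0.5,0,-1.3],[0,0,0],0.4],
  [[0.1,-1,0],[0,0,0],0.4],
  [[0.2,-1.5,0],[0,0,0],0.4],
  [[0.2,-1.5,0],[0,0,0],0.4],
  [[0.2,-1.5,0],[0,0,0],0.4],
])

```text
time_s: 8.73
position: [0.553, 0.2054, 0.0333]
tcp_rot: [-1.152, -1.322, 1.281]
contact_force: [-0.4, 1.9, 0.0]
gripper_width: 0.596
```

```bash
python3 - <<'E'
from h import *
s=get_state();print(s["position"],R.from_rotvec(s["tcp_rot"]).as_matrix().round(3))
E
```

```text
[0.55295887 0.20536938 0.0333342 ] [[-0.125  0.019 -0.992]
 [ 0.992  0.015 -0.125]
 [ 0.012 -1.    -0.021]]
```

Call:
apply_moves([
  [[-0.3,0,-0.8],[-0.007,0.01,0],0.4],
  [[0,0,-0.3],[0,0,0],0.4],
  [[0.1,-1.2,0],[0,0,0],0.4],
  [[0.2,-1.5,0],[0,0,0],0.4],
  [[0.2,-1.5,0],[0,0,0],0.4],
])

```text
time_s: 9.15
position: [0.5582, 0.1598, 0.0286]
tcp_rot: [-1.152, -1.32, 1.281]
contact_force: [-0.3, 1.1, 0.5]
gripper_width: 0.598
```

```bash
python3 - <<'E'
from h import *
s=get_state();print(s["position"],R.from_rotvec(s["tcp_rot"]).as_matrix().round(3))
E
```

```text
[0.55820237 0.15980041 0.0285625 ] [[-0.124  0.018 -0.992]
 [ 0.992  0.014 -0.123]
 [ 0.012 -1.    -0.019]]
```

Call:
apply_moves([
  [[0,-1.3,0],[0,0,0],0.4],
  [[0.1,-1.2,0],[0,0,0],0.4],
  [[0,-0.7,0],[0,0,0],0.4],
  [[0,0,0],[0,0,0],0.4],
])

```text
time_s: 9.48
position: [0.5598, 0.1221, 0.0296]
tcp_rot: [-1.154, -1.32, 1.278]
contact_force: [-0.6, 1.5, -0.6]
gripper_width: 0.598
```

```bash
python3 - <<'E'
from h import *
s=get_state();print(s["position"],R.from_rotvec(s["tcp_rot"]).as_matrix().round(3))
for n,(a,b,c,d,f) in dict(scene=(140,310,150,420,2.9),side=(120,270,180,360,4)).items():
    im=eyes.snapshot(n);cv2.imwrite(f"pics/{n}12r.png",im);cv2.imwrite(f"pics/{n}12.png",cv2.resize(im[a:b,c:d],None,fx=f,fy=f))
E
```

```text
[0.5598451  0.12214431 0.02962457] [[-0.122  0.019 -0.992]
 [ 0.993  0.015 -0.121]
 [ 0.012 -1.    -0.021]]
```

View pics/scene12.png

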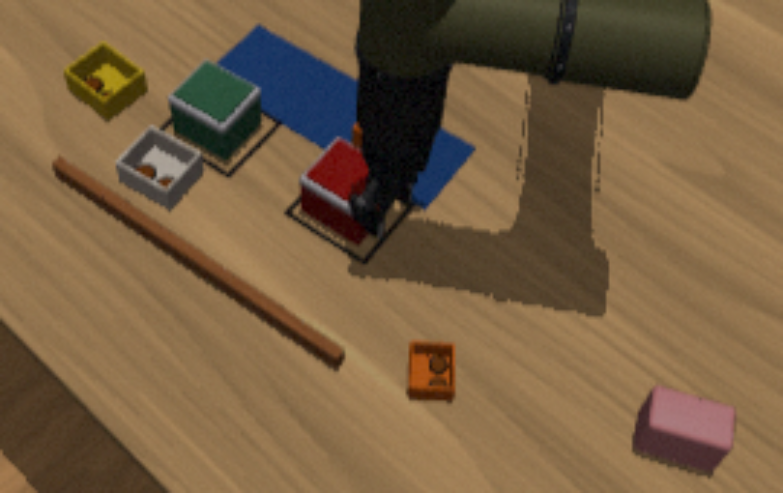

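View pics/side12.png

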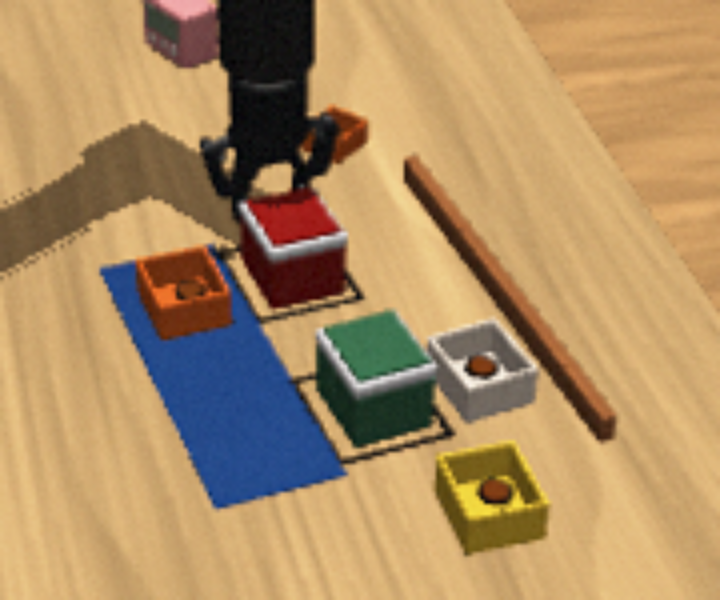

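The tin is back on its square. Backing off along +y, rising and comparing with the start.

Call:
apply_moves([
  [[-0.1,1.5,0],[0,0,0],0.4],
  [[-0.1,1.5,2],[0,0,0],0.4],
  [[0,1,4],[0,0,0],0.4],
  [[0,0,4],[0,0,0],0.4],
  [[0,0,4],[0,0,0],0.4],
])

```text
time_s: 10.0
position: [0.5502, 0.1646, 0.1609]
tcp_rot: [-1.145, -1.299, 1.297]
contact_force: [1.2, 0.5, 0.3]
gripper_width: 0.6
```

Call:
apply_moves([
  [[1,-2.5,3],[0,0,0],0.1],
  [[1,-4,0],[0,0,0],0],
  [[0,-4,0],[0,0,0],0],
  [[0,-4,0],[0,0,0],0],
  [[0,0,0],[0,0,0],0],
])

```text
time_s: 10.42
position: [0.5741, 0.0233, 0.206]
tcp_rot: [-1.15, -1.323, 1.296]
contact_force: [-0.3, 1.7, 0.6]
gripper_width: 0.998
```

```bash
python3 - <<'E'
from h import *
import pickle
s=get_state();print(s["position"]);pickle.dump(s,open("s13.pkl","wb"))
for n,(a,b,c,d,f) in dict(wrist=(0,384,0,512,1.5),scene=(140,310,150,420,2.9),side=(120,270,180,360,4)).items():
    im=eyes.snapshot(n);cv2.imwrite(f"pics/{n}13r.png",im);cv2.imwrite(f"pics/{n}13.png",cv2.resize(im[a:b,c:d],None,fx=f,fy=f))
for n in ["scene","side"]:
    K,T=cam(n)
    for f in ("0","13r"):
        im=cv2.imread(f"pics/{n}{f}.png")
        h=cv2.cvtColor(im,cv2.COLOR_BGR2HSV);pink=cv2.inRange(h,np.array((160,70,120)),np.array((175,140,255)))
        ms=masks(im);ms["pink"]=pink
        for k in("green","red","yellow","orange","pink"):
            print(n,f,k,[(np.round(cv2.minAreaRect(c)[0],1).tolist(),cv2.contourArea(c)) for c in rects(ms[k])])
E
```

```text
[0.57411624 0.02325426 0.2060092 ]
scene 0 green [([223.3, 171.2], 275.5)]
scene 0 red [([266.9, 216.1], 146.0), ([270.9, 200.3], 295.0), ([471.3, 156.8], 115.0), ([438.1, 136.1], 162.0)]
scene 0 yellow [([186.0, 167.0], 413.5)]
scene 0 orange [([298.5, 267.5], 271.0), ([252.7, 228.3], 542.0)]
scene 0 pink []
scene 13r green [([223.5, 171.0], 277.0)]
scene 13r red [([269.5, 214.0], 161.0), ([269.7, 199.5], 298.5), ([472.8, 154.6], 135.0), ([438.1, 136.1], 165.0)]
scene 13r yellow [([185.8, 167.2], 414.0)]
scene 13r orange [([298.5, 267.5], 271.0), ([285.4, 185.4], 415.0)]
scene 13r pink []
side 0 green [([272.0, 221.4], 236.0), ([273.6, 206.0], 242.0)]
side 0 red [([251.2, 187.2], 216.0), ([252.6, 173.0], 157.5), ([56.3, 169.2], 74.5)]
side 0 yellow [([302.5, 244.0], 502.0)]
side 0 orange [([276.8, 178.9], 332.0), ([262.9, 153.2], 129.5)]
side 0 pink []
side 13r green [([272.5, 221.9], 231.0), ([273.7, 206.2], 236.5)]
side 13r red [([251.6, 188.2], 209.0), ([252.6, 173.9], 159.5)]
side 13r yellow [([302.5, 243.9], 496.5)]
side 13r orange [([225.5, 192.6], 352.5), ([263.1, 153.3], 127.0)]
side 13r pink []
```

View pics/wrist13.png

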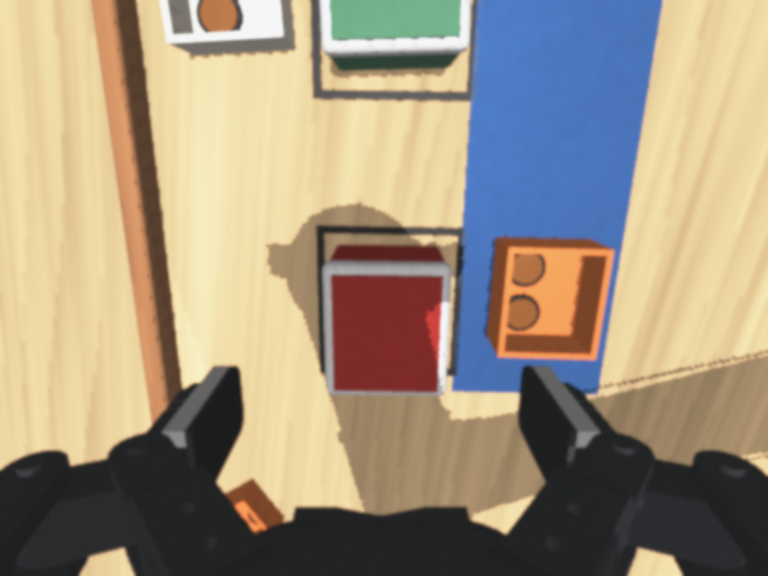

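View pics/side13.png

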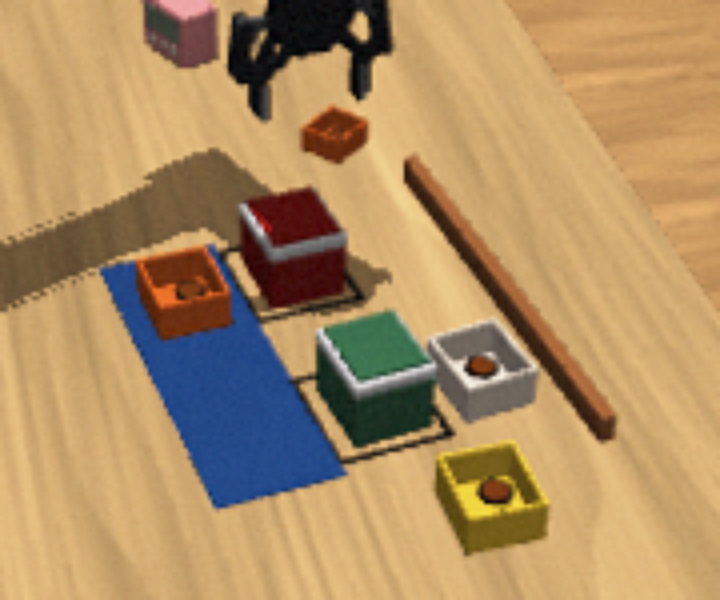

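The red tin's top is within about 1.5 px (roughly 5 mm) of its start in both fixed views, and square to its outline. The tray is inside the strip, and the green tin and the white tray look unmoved. Handing in.

```bash
python3 - <<'E'
from h import *
s=pos=get_state();print(s["joint_velocities"].round(3),s["contact_force"].round(1))
from rig import job_done
print(job_done())
E
```

```text
[ 0.023  0.006 -0.005 -0.004 -0.    -0.001] [ 0.5 -0.2 -0.5]
the job is handed in; nothing more can be done
None
```

The job is handed in at about 10.6 s of the 64 s allowed; no verdict was reported. I pushed the red tin about 112 mm to the left and carried the large orange tray onto the blue strip. Then I pushed the tin back onto its square.

**Last checks:**
- **Orange tray:** its centre was about 1–2 mm from the strip's middle line and 89 mm from its middle lengthwise. It stands level and fully on the blue; this was measured after release.
- **Red tin:** upright and square to its outline. Its top is within about 1.5 px (roughly 5 mm) of the start in the scene and side views.
- **Green tin:** its outline moved less than 1 px in both views.
- **White tray:** looks unmoved in the pictures.
- **Gripper:** clear of everything, about 0.2 m up.

**Not fully checked:** my colour mask for the timer found nothing, so I judged it only by eye. I didn't compare the bottle's position at all, but the arm never went near either one. The arm overshot some short moves by up to about 1 cm, and I corrected those along the way.

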